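Turn over the drained lunch box tier and stack it keyed on the lower tier

ROBOT

A 6-joint arm with a two-finger parallel gripper is mounted at the origin on a cart in front of the work surface, level with it; the furniture and walls round the work are solid. World frame = base frame: x ahead of the robot, y to its left, z up, the work surface at z = 0. Lengths are in m, angles in rad, forces in N, time in s.
With the tool pointing down it reaches from about 0.3 to 0.775 m from the base axis. Payload 14.6 kg.
Tool frame: the origin (TCP) lies at the very end of the fingers, on their centre line; the grasp point (between the pads) lies 19 mm behind it; z points along the fingers, y is the line along which they close (so a half turn about z gives the same grasp; the last joint's range is limited). The gripper opens to 94 mm and grips with 3 to 60 N. Pads are 16 mm wide; open, the fingers measure 119 mm over their backs; the gripper's body (75 mm by 177 mm) begins 78 mm behind the grasp point.
Start: joints at [-1.28, 0.3, 1.521, -0, 1.321, -0.067], TCP at [0.193, -0.515, 0.205] pointing down, gripper open.
Joint ranges: [-3.03, 3.03], [-0.79, 2.21], [0.23, 2.52], [-1.04, 4.18], [0, 3.07], [-2.55, 2.55]. Speed limits (rad/s): [2.22, 2.22, 2.57, 3.14, 3.14, 3.14].

INTERFACE

Orientations are given as [roll, pitch, yaw] about the fixed x, y, z axes, in that order (R = Rz(yaw) Ry(pitch) Rx(roll)).
In Python, from bench import manip gives the robot as it stands.
- The arm moves only by the shell command python3 -m creep 'ROWS' [OPENING]. ROWS is a JSON object of lists of equal length, an entry for each row: "translation": the shift along the tool's x, y, z normalised to -1 to 1, where 1 is 80 mm, a list of three; "delta_rot": the turn, a rotation vector about the tool's x, y, z normalised to -1 to 1, where 1 is 120 degrees, a list of three. In form: {"translation": [[tx, ty, tz], ...], "delta_rot": [[wx, wy, wz], ...]}. A call has 1 to 10 rows; each row is the pose to reach, as a shift and turn from the pose commanded when the call began, along the tool's axes at that moment; what a row does not reach only later rows make up. A row lasts 1/10 s, in which the tool goes at most 50 mm and 8.59 degrees, less where a joint would pass 70% of its speed; a pose out of reach is approached as far as the arm can. A call with a number of a shift or a turn outside -1 to 1 is refused whole. A call with a gripper value outside its range is refused whole. OPENING is the opening, from 0 (shut) to 1 (fully open), set as the call begins (- or left out, the last holds). The fingers move at their own pace and stop on an object; the grip force is fixed at half the most. Time passes only in rows, so rows that repeat a pose let the fingers close. It gives the time, the measured TCP pose, the force, the opening and the grip force at its end, in the units of the state.
- manip.sense(): the state, without advancing time (a new reading comes with each control period).
- manip.snapshot(name): name is "side" or "top"; returns the picture (384x512x3 uint8, red, green, blue); there is no depth.
- manip.get_calibration(name): a dict with "fov_y" (degrees; the focal length in pixels is half the picture's height over the tangent of half this angle, whatever the lens; pixels are square), "cx", "cy" (the principal point, pixels), "R" (3x3) and "t" (3): a world point X has camera coordinates R X + t. Camera axes: x right, y down, z forward; pixel columns grow to the right and rows downward; lengths in m; the calibration is good to about 2 mm. A picture is of the moment at which its call begins. get_calibration takes no time and is no camera call.
- manip.close_job(): hands the job in; it is judged then, once.
The state is a dict: "clock": time; "joint_pos": joint angles; "qd": joint speeds; "tau": joint torques, N m; "position": TCP position; "orientation": TCP orientation; "contact_force": force on the tool from outside, world axes, zero at the start; "torque": the same for the moment, N m; "opening": finger opening in m; "gripper_force": force on a finger pad.
Only numpy, scipy, OpenCV 4.12 (cv2) and the standard library are available. Lean on these libraries where they do the work, as an engineer would, in place of code of your own. Each camera call takes 0.05 s, during which the arm holds its last target. There are 200 camera calls.

TASK

The washed lunch box is going back together: the upper tier is still draining upside down on the worktop. Turn it the right way up and stack it on the lower tier where that stands, the notch over the mustard tab, so that it sits fully home all round. Leave the lid off to air, and do not disturb it, the glasses or the mug.

Things in the scene. Friction and masses are not known exactly. Their poses are not given: they have to be found in the camera images.
- upper_tier: Upper tier of the lunch box: dusty blue plastic tray, 140 (its x) x 60 (y) x 46 (z) mm, walls 3 mm, corner radius 12 mm. Origin: centre of the foot's underside. Foot: lowest 6 mm, 130 x 50 mm, chamfered; full outline from z = 6, open rim at z = 46. Own z runs from foot to rim: down while it drains. Sides and ends are flat and plumb; it can stand on an end. 0.11 to 0.18 kg.
- lower_tier: Lower tier, dusty blue plastic tray of the same outline, standing open side up, 140 (its x) x 60 (y) x 46 (z) mm, walls 3 mm, inside 134 x 54 mm. Origin: centre of its underside, on the worktop. About 0.22 kg, loose. With the upper tier fully home, the two own x axes agree and the upper tier's origin is 40 mm above this one.
- upper_notch (a point): Middle of the closed edge of the notch in one end wall of the upper tier: own x = +68.5, y = 0, z = 17 mm. The notch is 22 mm wide and 11 mm deep, open toward the foot, with a mustard lining. The other end has no notch.
- lower_tab (a point): Top of the mustard tab on the lower tier's rim, in the middle of its +x end: own x = 68.5, y = 0, z = 56 mm. The tab is 18 mm wide, 3 mm thick, flush with the wall, and stands 10 mm above the rim; its top corners are rounded.
- clear_spot (a point): Fixed point on the bare worktop between the front edge and the sink, a place to put things down: level, 50 mm to the sink's 2 mm rim (+x), 55 mm to the front edge (-x), 120 mm free to the lower tier's side (+y). Elsewhere: a tall cabinet stands left of y = 0.40 m, and a shelf hangs 0.54 m up beyond x = 0.62 m.
- lid: Pale wooden lid of the lunch box, lying flat, 140 x 60 x 14 mm. Origin: centre of its underside.
- glass_a: Clear drinking glass standing upside down, 64 mm across, 89 mm tall. Origin: centre of its underside on the worktop.
- glass_b: Clear drinking glass standing upside down, 64 mm across, 89 mm tall. Origin: centre of its underside on the worktop.
- mug: Cream mug standing upside down, 63 mm across, 88 mm over the handle, 51 mm tall. Origin: centre of its extents, on the worktop.

How it is judged:
At the end, for the whole second after the job is handed in: Upper tier upright on the lower tier, at rest and let go: notch over tab within 6 mm, at most 2.5 mm short of fully home, level with the lower tier within 0.03 rad. Lower tier upright on the worktop, within 40 mm of its start. Lid, glasses and mug within 30 mm of theirs (horizontal distance between upper_notch and lower_tab below 0.006 m and z of upper_tier in the frame of lower_tier between 0.037 and 0.0425 m and angle between the z axis of upper_tier and the z axis of lower_tier, either way round below 0.03 rad and angle between each of upper_tier, lower_tier's own z axis and vertical below 0.05 rad and height (world z) of lower_tier below 0.005 m and linear speed of upper_tier below 0.02 m/s); the robot touches nothing.
It fails at once if the lower tier is shoved more than 40 mm from where it stood (distance of lower_tier from where it was at the start of the episode above 0.04 m).
It fails at once if the lid is moved more than 30 mm (distance of lid from where it was at the start of the episode above 0.03 m).
It fails at once if a glass or the mug is moved more than 30 mm or knocked over (distance of any of glass_a, glass_b, mug from where it was at the start of the episode above 0.03 m or angle between any of glass_a, glass_b, mug's own z axis and vertical above 0.3 rad).
It also fails if it takes over 67 s, if anything falls off the work surface, if the arm or the gripper's body presses on something with over 40 N, if the wrist force passes 120 N, or if a joint passes its speed limit or range.

## Working session

There is one attempt and no reset: what is moved stays moved. The work goes in short steps, Python scripts to look and compute and a shell command to move; the robot and the scene stay as the last step left them, time stands still between calls to the robot, and variables do not carry over. Pictures are saved under pics/ and viewed, at most 10 in all, crops included, and the job is handed in when it is done.

```bash
mkdir -p pics; ls
python3 - <<'E'
from bench import manip
import cv2
for n in("side","top"):
    cv2.imwrite(f"pics/{n}0.png",manip.snapshot(n)[:,:,::-1]); print(n,manip.get_calibration(n))
s=manip.sense();print({k:s[k] for k in("clock","position","orientation","opening","contact_force")})
E
```

```text
pics
side {'fov_y': 45.64410311645577, 'cx': 263.2431651540263, 'cy': 201.42929163672903, 'R': array([[ 0.72710125, -0.68634467,  0.01596158],
       [-0.33092937, -0.37076139, -0.86776825],
       [ 0.60150605,  0.62567323, -0.49671268]]), 't': array([-0.47600689,  0.20246351,  1.49558317])}
top {'fov_y': 44.41205879031794, 'cx': 251.20756672747927, 'cy': 196.56820937187914, 'R': array([[ 0.19633413, -0.98053347,  0.00264831],
       [-0.9518379 , -0.19123563, -0.23965297],
       [ 0.23549421,  0.0445313 , -0.970855  ]]), 't': array([-0.2367728 ,  0.49942082,  1.76271967])}
{'clock': 0.1, 'position': array([ 0.19255534, -0.51494571,  0.20493287]), 'orientation': array([-3.14052871e+00, -6.51648781e-05,  3.57818174e-01]), 'opening': 0.09387416624618948, 'contact_force': array([ 1.05521624, -0.37371239, -1.19224502])}
```

View pics/side0.png

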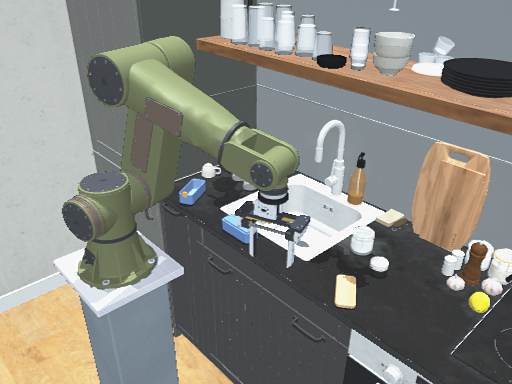

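View pics/top0.png

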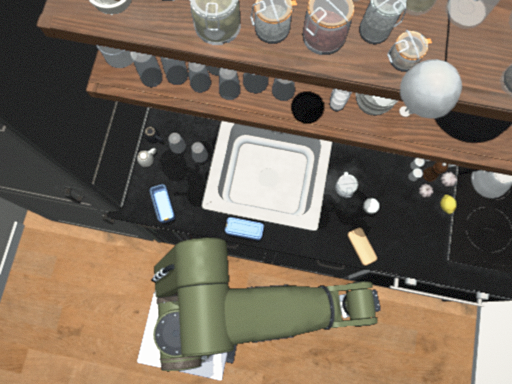

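Side: lower tier near (193,190), upper tier near (238,228), partly hidden by the gripper. Top: lower tier near (162,203), upper near (244,228), lid near (362,246), mug near (146,158), glasses near (177,143) and (199,152). I'll zoom in on both.

Run:
```python
import cv2,numpy as np
a=cv2.imread("pics/top0.png")[120:250,120:280];b=cv2.imread("pics/side0.png")[150:250,165:265]
A=cv2.resize(a,(480,390),interpolation=2);B=cv2.resize(b,(320,320),interpolation=2)
o=np.zeros((390,800,3),np.uint8);o[:,:480]=A;o[:320,480:]=B;cv2.imwrite("pics/z0.png",o)
```

```text
(no output)
```

View pics/z0.png

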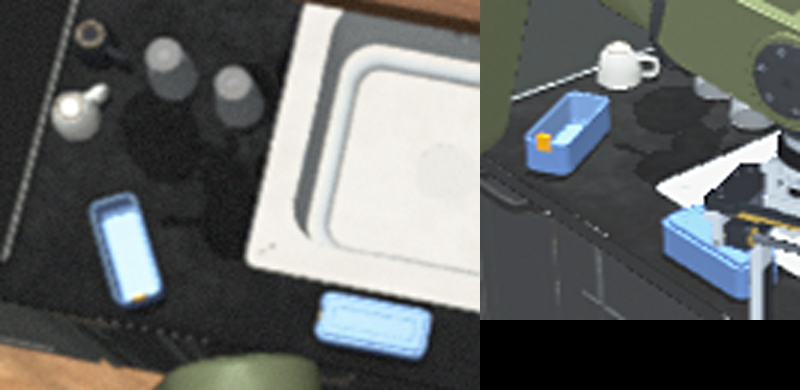

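The crop shows the notch lining at the upper tier's left (+y) end, around top-view px (226,225). The tab is on the lower tier's robot-side end, around px (166,219). Next I'll measure both.

```bash
cat > h.py <<'E'
import numpy as np,cv2
from bench import manip
def ray(n,px,z):
    c=manip.get_calibration(n);f=192/np.tan(np.radians(c["fov_y"]/2));R=np.array(c["R"]);t=np.array(c["t"])
    d=R.T@np.array([(px[0]-c["cx"])/f,(px[1]-c["cy"])/f,1]);C=-R.T@t
    return C+d*(z-C[2])/d[2]
def proj(n,X):
    c=manip.get_calibration(n);f=192/np.tan(np.radians(c["fov_y"]/2));p=np.array(c["R"])@np.array(X)+c["t"]
    return np.array([c["cx"]+f*p[0]/p[2],c["cy"]+f*p[1]/p[2]])
def masks(im):
    h=cv2.cvtColor(im,cv2.COLOR_BGR2HSV)
    return cv2.inRange(h,(98,70,50),(120,255,255)),cv2.inRange(h,(10,140,80),(30,255,255))
def blobs(m,amin):
    n,l,s,c=cv2.connectedComponentsWithStats(m)
    return [(c[i],s[i],l==i) for i in range(1,n) if s[i,4]>=amin]
def rect(n,blob,z):
    ys,xs=np.nonzero(blob);P=np.array([ray(n,(x,y),z)[:2] for x,y in zip(xs,ys)])
    return cv2.minAreaRect((P*1000).astype(np.float32)),P.mean(0)
E
python3 - <<'E'
from h import *
for n in("top","side"):
    im=cv2.imread(f"pics/{n}0.png");b,y=masks(im)
    for c,s,m in blobs(b,60):print(n,"blue",c.round(1),s,*rect(n,m,.022))
    for c,s,m in blobs(y,3):
        if c[1]>150 and c[0]<300: print(n,"yel",c.round(1),s,ray(n,c,.051).round(4),ray(n,c,.03).round(4))
for k,p,z in(("lidtop",(362,246),.01),("mug",(146,158),.03),("ga",(177,143),.05),("gb",(199,152),.05),("sink corner",(203,206),0),("sink c2",(316,227),0),("edge",(162,232),0),("edge2",(232,246),0)):print(k,ray("top",p,z).round(3))
E
```

```text
top blue [160.6 201.2] [149 184  26  39 346] ((450.61737060546875, 209.38519287109375), (157.72496032714844, 71.40650177001953), 29.736492156982422) [0.45703114 0.2152661 ]
top blue [245.  229.3] [224 217  40  24 328] ((416.348388671875, -128.56268310546875), (73.1771469116211, 151.43641662597656), 0.3785320818424225) [ 0.41214201 -0.13430153]
top yel [ 22.9 350.9] [ 21 348   5   6  10] [-0.185   0.5605  0.051 ] [-0.1884  0.5697  0.03  ]
top yel [ 18.2 360.5] [ 17 359   4   4   8] [-0.2196  0.5667  0.051 ] [-0.2235  0.5759  0.03  ]
top yel [ 19.5 367.7] [ 17 363   5   9  27] [-0.2422  0.5548  0.051 ] [-0.2463  0.5638  0.03  ]
side blue [192.3 190.9] [178 178  28  27 455] ((451.2042236328125, 213.6597900390625), (216.87747192382812, 99.14566040039062), 29.329010009765625) [0.45106929 0.2120165 ]
side blue [235.1 228.7] [221 214  29  30 441] ((398.1971740722656, -126.14839172363281), (200.38522338867188, 83.5181655883789), 75.1937484741211) [ 0.3973691  -0.12349987]
side yel [184.3 193.9] [183 192   4   5  18] [0.3814 0.1661 0.051 ] [0.4022 0.1986 0.03  ]
side yel [249.  217.6] [246 217   7   2   7] [ 0.4536 -0.1364  0.051 ] [ 0.4762 -0.1112  0.03  ]
lidtop [ 0.439 -0.593  0.01 ]
mug [0.617 0.314 0.03 ]
ga [0.697 0.202 0.05 ]
gb [0.678 0.107 0.05 ]
sink corner [0.475 0.05  0.   ]
sink c2 [ 0.48  -0.406  0.   ]
edge [0.341 0.185 0.   ]
edge2 [ 0.341 -0.097  0.   ]
```

```bash
python3 -m creep '{"translation":[[0,0,0],[0,0,0],[0,0,0],[0,0,0]],"delta_rot":[[0.07,0,0],[0.14,0,0],[0.2,0,0],[0.2,0,0]]}'; python3 -c "
from h import *
s=manip.sense();print(s['clock'],s['joint_pos'],s['position'],s['orientation'])"
```

```text
clock: 0.5
position: [0.1927, -0.5154, 0.2024]
orientation: [-2.714, -0.0, 0.358]
contact_force: [0.5, -0.4, -0.7]
opening: 0.0937
gripper_force: 0.0
0.5 [-1.26843277  0.57517244  1.19430413 -0.02333491  1.79889412 -0.05579771] [ 0.19265685 -0.51537883  0.20243473] [-2.71418705e+00 -2.43368750e-04  3.57757258e-01]
```

```bash
python3 -m creep '{"translation":[[0,0,0],[0,0,0],[0,0,0]],"delta_rot":[[-0.2,0,0],[-0.2,0,0],[-0.2,0,0]]}' >/dev/null
python3 -m creep '{"translation":[[0.86,-0.71,0],[0.86,-0.71,0],[0.86,-0.71,0],[0.86,-0.71,0],[0.86,-0.71,0],[0.86,-0.71,0],[0.86,-0.71,0],[0.86,-0.71,0],[0.86,-0.71,0]],"delta_rot":[[0,0,-0.58],[0,0,-0.58],[0,0,-0.58],[0,0,-0.58],[0,0,-0.58],[0,0,-0.58],[0,0,-0.58],[0,0,-0.58],[0,0,-0.58]]}' | head -3
for i in 1 2 3; do python3 -m creep '{"translation":[[0.966,0.556,0],[0.966,0.556,0],[0.966,0.556,0]],"delta_rot":[[0,0,0],[0,0,0],[0,0,0]]}' >/dev/null; done
python3 -m creep '{"translation":[[0.966,0.556,0],[0.966,0.556,0],[0.966,0.556,0],[0.966,0.556,0]],"delta_rot":[[0,0.25,0],[0,0.25,0],[0,0.25,0],[0,0.25,0]]}'
python3 -c "
from h import *
s=manip.sense();print(s['joint_pos'])"
```

```text
clock: 1.7
position: [0.2371, -0.4377, 0.2058]
orientation: [3.14, 0.002, 1.575]
clock: 3.0
position: [0.4147, -0.1298, 0.2051]
orientation: [3.141, -0.529, 1.57]
contact_force: [-0.7, 0.7, 0.1]
opening: 0.0942
gripper_force: 0.0
[-0.64558766  0.20783114  1.72679764  0.41561353  1.54633794 -0.72686725]
```

```bash
cat >> h.py <<'E'
from scipy.spatial.transform import Rotation as Ro
def go(p,rpy,cur=None):
    s=manip.sense();p0,o0=(s["position"],s["orientation"]) if cur is None else cur
    A=Ro.from_euler("xyz",o0);B=Ro.from_euler("xyz",rpy)
    print("T",(A.inv().apply(np.array(p)-p0)/.08).round(3),"W",(np.degrees((A.inv()*B).as_rotvec())/120).round(3))
E
python3 -m creep '{"translation":[[0,0,0.5],[0,0,0.5],[0,0,0.5],[0,0,0.5],[0,0,0.5],[0,0,0.5],[0,0,0.5],[0,0,0.5]],"delta_rot":[[0,-0.502,0],[0,-0.502,0],[0,-0.502,0],[0,-0.502,0],[0,-0.502,0],[0,-0.502,0],[0,-0.502,0],[0,-0.502,0]]}'
python3 - <<'E'
from h import *
print(manip.sense()["joint_pos"].round(2))
go((.416,-.068,.0855),(np.pi,.5236,np.pi/2))
for n in("top","side"):cv2.imwrite(f"pics/{n}1.png",manip.snapshot(n)[:,:,::-1])
a=cv2.imread("pics/side1.png")[150:290,165:305];b=cv2.imread("pics/top1.png")[180:270,140:290]
o=np.zeros((400,800,3),np.uint8);o[:,:400]=cv2.resize(a,(400,400));o[:240,400:]=cv2.resize(b,(400,240));cv2.imwrite("pics/z1.png",o)
E
```

```text
clock: 3.8
position: [0.4142, -0.1079, 0.17]
orientation: [-3.141, 0.531, 1.574]
contact_force: [-0.6, 0.1, -0.2]
opening: 0.0935
gripper_force: 0.0
[-0.02  0.08  1.96 -0.59  1.16  0.24]
T [0.965 0.024 0.657] W [0.    0.004 0.001]
```

View pics/z1.png

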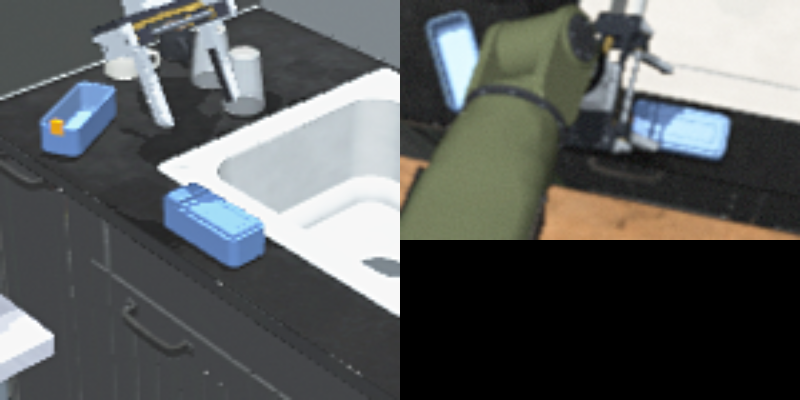

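Side view crop: both tiers are unobstructed. The upper tier lies along the sink edge and the lower tier has its mustard tab at the near end. I'll check the pose estimates against the silhouette centres.

Run:
```python
from h import *
im=cv2.imread("pics/side1.png");b,y=masks(im)
for c,s,m in blobs(b,100):print("side",c.round(1),s[:4],)
for c,s,m in blobs(y,5):
    if c[0]<260:print("yel",c.round(1),s)
def bb(n,cx,cy,a,inv):
    # corner-rounded outline points of the plain box
    P=[]
    for hx,hy,z in ((.07,.06/2,0),(.07,.03,.04 if inv else .046),(.065,.025,.046)):
        for k in range(4):
            sx,sy=((1,1),(1,-1),(-1,-1),(-1,1))[k]
            for q in (0,45,90):
                r=.012;u=sx*(hx-r+r*np.cos(np.radians(q)));v=sy*(hy-r+r*np.sin(np.radians(q)))
                P.append(proj(n,(cx+u*np.cos(a)-v*np.sin(a),cy+u*np.sin(a)+v*np.cos(a),z)))
    P=np.array(P);return P.min(0).round(1),P.max(0).round(1)
print("lower pred",bb("side",.4506,.2094,np.radians(29.7),0),bb("top",.4506,.2094,np.radians(29.7),0))
print("upper pred",bb("side",.4163,-.1286,np.pi/2,1),bb("top",.4163,-.1286,np.pi/2,1))
```

```text
side [192.4 190.9] [179 178  27  27]
side [239.3 228.5] [222 214  36  30]
yel [229.  152.6] [227 152   5   2   5]
yel [184.3 193.9] [183 192   4   5  18]
lower pred (array([179.3, 177.9]), array([205.3, 204.3])) (array([149.1, 183.7]), array([173.9, 222. ]))
upper pred (array([222.5, 212.9]), array([257.7, 242.8])) (array([225. , 216.8]), array([262.4, 239.2]))
```

```bash
python3 -m creep '{"translation":[[0.965,0.024,0.657],[0.965,0.024,0.657],[0.965,0.024,0.657],[0.965,0.024,0.657]],"delta_rot":[[0,0,0],[0,0,0],[0,0,0],[0,0,0]]}' 
python3 -m creep '{"translation":[[0,0,0.4],[0,0,0.7],[0,0,0.9],[0,0,0.9]],"delta_rot":[[0,0,0],[0,0,0],[0,0,0],[0,0,0]]}'
python3 -c "
from h import *
go((.416,-.113,.0075),(np.pi,.5236,np.pi/2))"
```

```text
clock: 4.3
position: [0.4167, -0.0693, 0.0874]
orientation: [-3.141, 0.526, 1.571]
contact_force: [0.1, 0.7, 0.9]
opening: 0.0941
gripper_force: 0.0
clock: 4.7
position: [0.4167, -0.1063, 0.0252]
orientation: [3.141, 0.527, 1.569]
contact_force: [0.8, 0.1, -0.7]
opening: 0.0943
gripper_force: 0.0
T [ 0.039 -0.008  0.233] W [-0.     0.002 -0.001]
```

```bash
python3 -m creep '{"translation":[[0.02,0,0.12],[0.04,0,0.22],[0.04,0,0.22]],"delta_rot":[[0,0,0],[0,0,0],[0,0,0]]}'
python3 -m creep '{"translation":[[0,0,0],[0,0,0],[0,0,0],[0,0,0],[0,0,0],[0,0,0],[0,0,0]],"delta_rot":[[0,0,0],[0,0,0],[0,0,0],[0,0,0],[0,0,0],[0,0,0],[0,0,0]]}' 0.3
```

```text
clock: 5.0
position: [0.4164, -0.1108, 0.0073]
orientation: [-3.141, 0.528, 1.572]
contact_force: [-0.3, -0.4, 0.7]
opening: 0.0941
gripper_force: 0.0
clock: 5.7
position: [0.4164, -0.1105, 0.0076]
orientation: [-3.141, 0.528, 1.573]
contact_force: [-2.8, 1.9, 5.2]
opening: 0.0599
gripper_force: 30.0
```

```bash
for i in 1 2; do python3 -m creep '{"translation":[[-0.16,0,-0.27],[-0.32,0,-0.54],[-0.47,0,-0.81],[-0.47,0,-0.81]],"delta_rot":[[0,0,0],[0,0,0],[0,0,0],[0,0,0]]}'|sed -n 2,6p;done
python3 -m creep '{"translation":[[0,0,0],[0,0,0],[0,0,0],[0,0,0],[0,0,0],[0,0,0],[0,0,0],[0,0,0],[0,0,0],[0,0,0]],"delta_rot":[[0,0.07,0],[0,0.14,0],[0,0.21,0],[0,0.28,0],[0,0.35,0],[0,0.42,0],[0,0.49,0],[0,0.56,0],[0,0.62,0],[0,0.66,0]]}'
python3 - <<'E'
from h import *
print(manip.sense()["joint_pos"].round(2))
cv2.imwrite("pics/side2.png",manip.snapshot("side")[:,:,::-1])
a=cv2.imread("pics/side2.png")[100:280,145:325];cv2.imwrite("pics/z2.png",cv2.resize(a,(540,540)))
E
```

```text
position: [0.4178, -0.1104, 0.0847]
orientation: [3.136, 0.528, 1.57]
contact_force: [-0.0, -0.1, -2.5]
opening: 0.0599
gripper_force: 30.0
position: [0.4174, -0.1103, 0.1587]
orientation: [3.137, 0.528, 1.57]
contact_force: [-0.4, 0.4, -1.8]
opening: 0.0596
gripper_force: 30.0
clock: 7.5
position: [0.4157, -0.1108, 0.1548]
orientation: [-3.134, -0.861, 1.563]
contact_force: [-0.3, 0.1, -1.6]
opening: 0.0599
gripper_force: 30.0
[-0.72  0.41  1.74  0.61  1.63 -0.88]
```

View pics/z2.png

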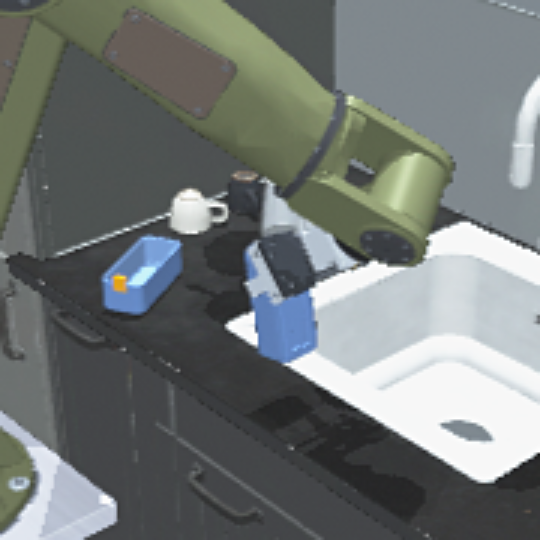

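The tray is held near its middle, hanging nearly on end with the foot facing the gripper and the notch end up. I'll finish the turn and move above the place spot.

Run:
```python
from h import *
go((.412,-.0736,.098),(np.pi,-1.043,np.pi/2))
```

```text
T [-0.232 -0.037  0.806] W [-0.001  0.085 -0.003]
```

```bash
python3 -m creep '{"translation":[[-0.05,-0.04,0.2],[-0.12,-0.04,0.4],[-0.18,-0.04,0.6],[-0.23,-0.04,0.8],[-0.23,-0.04,0.8],[-0.23,-0.04,0.8]],"delta_rot":[[0,0.04,0],[0,0.085,0],[0,0.085,0],[0,0.085,0],[0,0.085,0],[0,0.085,0]]}'
python3 - <<'E'
from h import *
print(manip.sense()["joint_pos"].round(2))
go((.412,-.0736,.088),(np.pi,-1.043,np.pi/2))
E
```

```text
clock: 8.15
position: [0.4129, -0.074, 0.101]
orientation: [-3.137, -1.032, 1.569]
contact_force: [0.6, 0.3, -1.0]
opening: 0.0601
gripper_force: 30.0
[-0.71  0.55  1.79  0.71  1.61 -1.  ]
T [-0.137 -0.011  0.088] W [-0.001  0.005 -0.   ]
```

```bash
python3 -m creep '{"translation":[[-0.04,0,0.025],[-0.085,0,0.05],[-0.107,0,0.064],[-0.107,0,0.064]],"delta_rot":[[0,0.005,0],[0,0.005,0],[0,0.005,0],[0,0.005,0]]}'|sed -n 2,4p
for i in 1 2; do python3 -m creep '{"translation":[[-0.011,0,0.006],[-0.021,0,0.013],[-0.021,0,0.013]],"delta_rot":[[0,0,0],[0,0,0],[0,0,0]]}'|sed -n 2,4p;done
```

```text
position: [0.4131, -0.0742, 0.0913]
orientation: [-3.141, -1.043, 1.572]
contact_force: [-0.3, -0.1, -1.5]
position: [0.4132, -0.0742, 0.0901]
orientation: [3.14, -1.043, 1.574]
contact_force: [-1.5, -1.3, 5.6]
position: [0.4133, -0.0742, 0.0897]
orientation: [3.138, -1.045, 1.576]
contact_force: [-7.5, -3.6, 23.9]
```

```bash
python3 -m creep '{"translation":[[0.02,0,-0.012],[0.02,0,-0.012]],"delta_rot":[[0,0,0],[0,0,0]]}'|sed -n 2,4p
python3 -m creep '{"translation":[[0,0,0],[0,0,0],[0,0,0],[0,0,0],[0,0,0],[0,0,0],[0,0,0]],"delta_rot":[[0,0,0],[0,0,0],[0,0,0],[0,0,0],[0,0,0],[0,0,0],[0,0,0]]}' 1|sed -n 2,6p
python3 -m creep '{"translation":[[0,0,-0.2],[0,0,-0.5],[0,0,-1],[0,0,-1]],"delta_rot":[[0,0,0],[0,0,0],[0,0,0],[0,0,0]]}'
python3 - <<'E'
from h import *
print(manip.sense()["joint_pos"].round(2))
cv2.imwrite("pics/side3.png",manip.snapshot("side")[:,:,::-1]);cv2.imwrite("pics/top3.png",manip.snapshot("top")[:,:,::-1])
a=cv2.imread("pics/side3.png")[130:270,165:305];b=cv2.imread("pics/top3.png")[180:270,140:290]
o=np.zeros((400,800,3),np.uint8);o[:,:400]=cv2.resize(a,(400,400));o[:240,400:]=cv2.resize(b,(400,240));cv2.imwrite("pics/z3.png",o)
E
```

```text
position: [0.4133, -0.0742, 0.0898]
orientation: [3.14, -1.043, 1.574]
contact_force: [-1.5, -2.8, 6.3]
position: [0.4132, -0.074, 0.0894]
orientation: [-3.142, -1.043, 1.572]
contact_force: [0.6, 0.1, 0.2]
opening: 0.094
gripper_force: 0.0
clock: 10.45
position: [0.4141, -0.1472, 0.1319]
orientation: [3.135, -1.039, 1.576]
contact_force: [0.3, 0.3, -0.9]
opening: 0.0944
gripper_force: 0.0
[-0.81  0.58  1.65  0.65  1.75 -0.99]
```

View pics/z3.png

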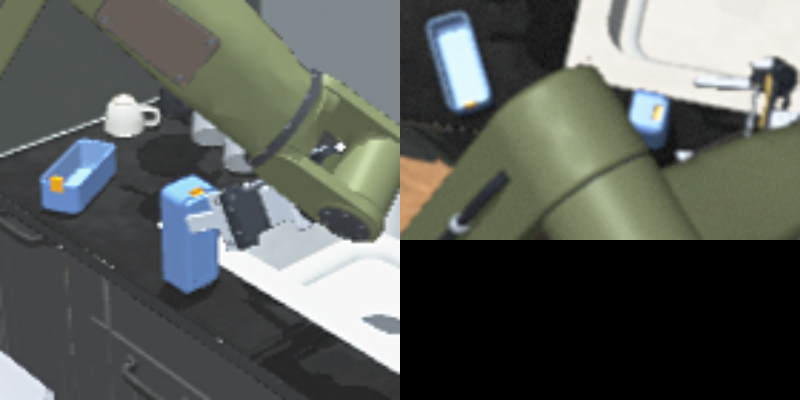

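The tray stands on its plain end with the notch up, facing the foot (−y) side. Now I'll fit the arm geometry from the logged poses to choose the regrasp tilt.

```bash
cat > k.py <<'E'
from h import *
from scipy.optimize import least_squares
S=[(.3,1.521,(.1926,-.515,.205),(-3.1405,0,.358)),(.5752,1.1943,(.19266,-.51538,.20243),(-2.714,0,.358)),(.2078,1.7268,(.4147,-.1298,.2051),(3.141,-.529,1.57)),(.08,1.96,(.4142,-.1079,.17),(-3.141,.531,1.574)),(.41,1.74,(.4157,-.1108,.1548),(-3.134,-.861,1.563)),(.55,1.79,(.4129,-.074,.101),(-3.137,-1.032,1.569)),(.58,1.65,(.4141,-.1472,.1319),(3.135,-1.039,1.576))]
def fk(p,a,b):
    d,h,a2,a3,L=p;return np.array([d+a2*np.sin(a)+a3*np.sin(a+b),h+a2*np.cos(a)+a3*np.cos(a+b)])
def wr(p,X,o):
    w=np.array(X)-p[4]*Ro.from_euler("xyz",o).apply([0,0,1]);return w
def res(p):
    r=[]
    for a,b,X,o in S:
        w=wr(p,X,o);r+=list(fk(p,a,b)-[np.hypot(w[0],w[1]),w[2]])
    return r
s=least_squares(res,[0.05,.3,.4,.35,.3]);P=s.x
def ik(X,o):
    w=wr(P,X,o);t=Ro.from_euler("xyz",o).apply([0,0,1])
    g=least_squares(lambda q:fk(P,*q)-[np.hypot(w[0],w[1]),w[2]],[.3,1.7]);a,b=g.x
    az=np.arctan2(w[1],w[0]);c=np.array([np.cos(az),np.sin(az),0]);u=np.array([0,0,1.])
    f=np.sin(a+b)*c+np.cos(a+b)*u;n=np.cos(a+b)*c-np.sin(a+b)*u;l=np.cross(u,c)
    return dict(q=[az.round(2),a.round(2),b.round(2)],q4=np.arctan2(t@l,t@n).round(2),q5=np.arccos(f@t).round(2),err=np.abs(g.fun).max().round(3))
E
python3 - <<'E'
from k import *
print(P.round(3),np.abs(s.fun).max())
for x in S[3:5]:print(x[:2],ik(x[2],x[3]))
yl=np.radians(29.7)
def tool(dirn,close):
    x=np.cross(close,dirn);return Ro.from_matrix(np.array([x,close,dirn]).T).as_euler("xyz")
for t in (0,15,30,45,60):
    t=np.radians(t);d=np.array([np.cos(t)*np.cos(yl),np.cos(t)*np.sin(yl),-np.sin(t)])
    g=np.array([.451,.210,.064])
    for sg in (1,-1):print("final",np.degrees(t).round(),ik(g+.019*d,tool(d,sg*np.array([np.sin(yl),-np.cos(yl),0]))))
    # pick: tilt t from vertical toward -y
    d=np.array([0,-np.sin(t),-np.cos(t)]);print("  pick",ik(np.array([.413,-.09,.085])+.019*d,tool(d,np.array([1.,0,0]))))
E
```

```text
[-0.036  0.195  0.456  0.47   0.309] 0.00593640755890229
(0.08, 1.96) {'q': [np.float64(0.12), np.float64(0.07), np.float64(1.97)], 'q4': np.float64(-0.56), 'q5': np.float64(1.22), 'err': np.float64(0.0)}
(0.41, 1.74) {'q': [np.float64(-0.69), np.float64(0.41), np.float64(1.74)], 'q4': np.float64(0.62), 'q5': np.float64(1.62), 'err': np.float64(0.0)}
final 0.0 {'q': [np.float64(0.32), np.float64(0.75), np.float64(2.53)], 'q4': np.float64(2.94), 'q5': np.float64(1.7), 'err': np.float64(0.0)}
final 0.0 {'q': [np.float64(0.32), np.float64(0.75), np.float64(2.53)], 'q4': np.float64(2.94), 'q5': np.float64(1.7), 'err': np.float64(0.0)}
  pick {'q': [np.float64(-0.21), np.float64(0.16), np.float64(2.02)], 'q4': np.float64(0.0), 'q5': np.float64(0.96), 'err': np.float64(0.0)}
final 15.0 {'q': [np.float64(0.33), np.float64(0.45), np.float64(2.57)], 'q4': np.float64(2.95), 'q5': np.float64(1.19), 'err': np.float64(0.0)}
final 15.0 {'q': [np.float64(0.33), np.float64(0.45), np.float64(2.57)], 'q4': np.float64(2.95), 'q5': np.float64(1.19), 'err': np.float64(0.0)}
  pick {'q': [np.float64(-0.04
[... 832 characters left out ...]
 pick {'q': [np.float64(0.27), np.float64(0.31), np.float64(2.07)], 'q4': np.float64(-0.83), 'q5': np.float64(1.18), 'err': np.float64(0.0)}
final 60.0 {'q': [np.float64(0.4), np.float64(0.12), np.float64(2.23)], 'q4': np.float64(0.22), 'q5': np.float64(0.27), 'err': np.float64(0.0)}
final 60.0 {'q': [np.float64(0.4), np.float64(0.12), np.float64(2.23)], 'q4': np.float64(0.22), 'q5': np.float64(0.27), 'err': np.float64(0.0)}
  pick {'q': [np.float64(0.37), np.float64(0.45), np.float64(2.05)], 'q4': np.float64(-0.97), 'q5': np.float64(1.36), 'err': np.float64(0.0)}<sys>:0: UserWarning: Gimbal lock detected. Setting third angle to zero since it is not possible to uniquely determine all angles.
```

```bash
python3 -m creep '{"translation":[[0.5,0,-0.4],[0.95,0,-0.65],[0.95,0,-0.65]],"delta_rot":[[0,0,0],[0,0,0],[0,0,0]]}'|sed -n 2,3p
python3 -m creep '{"translation":[[0,0,0],[0,0,0],[0,0,0],[0,0,0],[0,0,0],[0.5,0,0.5],[0.5,0,0.5],[0.5,0,0.5],[0.5,0,0.5],[0.5,0,0.5]],"delta_rot":[[0,-0.07,0],[0,-0.14,0],[0,-0.21,0],[0,-0.28,0],[0,-0.35,0],[0,-0.42,0],[0,-0.49,0],[0,-0.56,0],[0,-0.63,0],[0,-0.7,0]]}'
python3 - <<'E'
from h import *
print(manip.sense()["joint_pos"].round(2))
go((.413,-.036,.154),(np.pi,.611,np.pi/2))
E
```

```text
position: [0.414, -0.15, 0.2252]
orientation: [3.132, -1.039, 1.582]
clock: 11.85
position: [0.4132, -0.0944, 0.2358]
orientation: [3.14, 0.429, 1.575]
contact_force: [-0.2, 0.7, 0.1]
opening: 0.0938
gripper_force: 0.0
[-0.04 -0.02  1.87 -0.45  1.29  0.08]
T [ 1.09e+00 -1.00e-03  6.26e-01] W [ 0.002 -0.087  0.002]
```

```bash
python3 -m creep '{"translation":[[0.5,0,0.1],[1,0,0.3],[1,0,0.6],[1,0,0.62],[1,0,0.62]],"delta_rot":[[0,-0.05,0],[0,-0.087,0],[0,-0.087,0],[0,-0.087,0],[0,-0.087,0]]}'|sed -n 2,4p
python3 - <<'E'
from h import *
go((.413,-.099,.064),(np.pi,.611,np.pi/2))
E
```

```text
position: [0.4128, -0.0427, 0.1578]
orientation: [-3.14, 0.605, 1.574]
contact_force: [-0.9, -0.7, -0.1]
T [0.088 0.003 1.364] W [-0.    -0.003  0.001]
```

```bash
python3 -m creep '{"translation":[[0.07,0,0.3],[0.07,0,0.65],[0.07,0,0.95],[0.07,0,0.95]],"delta_rot":[[0,0,0],[0,0,0],[0,0,0],[0,0,0]]}'|sed -n 2,4p
python3 -m creep '{"translation":[[0.02,0,0.2],[0.02,0,0.41],[0.02,0,0.41]],"delta_rot":[[0,0,0],[0,0,0],[0,0,0]]}'|sed -n 2,4p
python3 -m creep '{"translation":[[0,0,0],[0,0,0],[0,0,0],[0,0,0],[0,0,0],[0,0,0],[0,0,0]],"delta_rot":[[0,0,0],[0,0,0],[0,0,0],[0,0,0],[0,0,0],[0,0,0],[0,0,0]]}' 0.3
python3 - <<'E'
from h import *
print(manip.sense()["joint_pos"].round(2))
cv2.imwrite("pics/side4.png",manip.snapshot("side")[:,:,::-1]);cv2.imwrite("pics/z4.png",cv2.resize(cv2.imread("pics/side4.png")[120:260,165:305],(420,420)))
E
```

```text
position: [0.4124, -0.0828, 0.0917]
orientation: [-3.139, 0.605, 1.57]
contact_force: [-0.0, -0.5, 0.3]
position: [0.4132, -0.0991, 0.0649]
orientation: [3.142, 0.605, 1.571]
contact_force: [0.7, -1.2, -0.2]
clock: 13.75
position: [0.4134, -0.0984, 0.0646]
orientation: [3.141, 0.605, 1.572]
contact_force: [-2.0, 3.0, 5.5]
opening: 0.0597
gripper_force: 30.0
[ 0.05  0.29  2.05 -0.75  0.98  0.53]
```

View pics/z4.png

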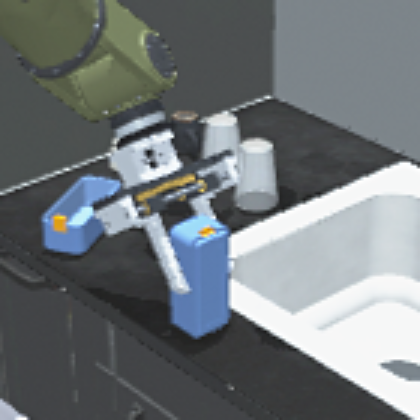

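The tray is gripped cleanly on end, notch up. Next: lift, turn 90°, set it upright.

```bash
for i in 1 2; do python3 -m creep '{"translation":[[-0.15,0,-0.2],[-0.3,0,-0.4],[-0.43,0,-0.62],[-0.43,0,-0.62]],"delta_rot":[[0,0,0],[0,0,0],[0,0,0],[0,0,0]]}'|sed -n 2,4p;done
python3 -m creep '{"translation":[[0,0,0],[0,0,0],[0,0,0],[0,0,0],[0,0,0],[0,0,0],[0,0,0],[0,0,0],[0,0,0],[0,0,0]],"delta_rot":[[0,0.07,0],[0,0.14,0],[0,0.21,0],[0,0.28,0],[0,0.35,0],[0,0.42,0],[0,0.49,0],[0,0.56,0],[0,0.62,0],[0,0.68,0]]}'
python3 - <<'E'
from h import *
print(manip.sense()["joint_pos"].round(2))
go((.413,-.104,.10),(np.pi,-.966,np.pi/2))
E
```

```text
position: [0.4141, -0.0984, 0.1263]
orientation: [3.137, 0.605, 1.57]
contact_force: [0.2, 0.8, -2.5]
position: [0.4139, -0.0985, 0.1858]
orientation: [3.138, 0.605, 1.571]
contact_force: [-0.3, 1.0, -1.7]
clock: 15.6
position: [0.4128, -0.099, 0.1832]
orientation: [-3.137, -0.824, 1.566]
contact_force: [1.3, -0.0, -2.3]
opening: 0.0595
gripper_force: 30.0
[-0.7   0.33  1.75  0.6   1.65 -0.83]
T [-0.806  0.006  0.661] W [-0.001  0.068 -0.002]
```

```bash
python3 -m creep '{"translation":[[-0.2,0,0.16],[-0.4,0,0.33],[-0.6,0,0.5],[-0.8,0,0.66],[-0.8,0,0.66]],"delta_rot":[[0,0.04,0],[0,0.068,0],[0,0.068,0],[0,0.068,0],[0,0.068,0]]}'|sed -n 2,4p
python3 -m creep '{"translation":[[-0.2,0,0.14],[-0.4,0,0.28],[-0.6,0,0.42],[-0.72,0,0.5],[-0.72,0,0.5]],"delta_rot":[[0,0,0],[0,0,0],[0,0,0],[0,0,0],[0,0,0]]}'|sed -n 2,4p
python3 - <<'E'
from h import *
go((.413,-.104,.0142),(np.pi,-.966,np.pi/2))
E
```

```text
position: [0.4117, -0.1029, 0.0987]
orientation: [-3.129, -0.964, 1.56]
contact_force: [-0.9, 0.2, -1.4]
position: [0.4127, -0.1035, 0.0312]
orientation: [-3.137, -0.962, 1.569]
contact_force: [-0.2, -0.7, -1.1]
T [-0.178  0.004  0.117] W [-0.001  0.002 -0.001]
```

```bash
python3 -m creep '{"translation":[[-0.06,0,0.04],[-0.12,0,0.085],[-0.12,0,0.085]],"delta_rot":[[0,0.002,0],[0,0.002,0],[0,0.002,0]]}'|sed -n 2,4p
for i in 1 2 3; do python3 -m creep '{"translation":[[-0.01,0,0.007],[-0.02,0,0.014],[-0.02,0,0.014]],"delta_rot":[[0,0,0],[0,0,0],[0,0,0]]}'|sed -n '2p;4p';done
```

```text
position: [0.4131, -0.1038, 0.0201]
orientation: [-3.141, -0.966, 1.572]
contact_force: [-0.7, 0.1, -0.9]
position: [0.4133, -0.1039, 0.0184]
contact_force: [-0.1, -0.4, -1.8]
position: [0.4132, -0.1038, 0.0163]
contact_force: [-0.1, -0.2, -1.0]
position: [0.4132, -0.1038, 0.0146]
contact_force: [-1.1, 0.1, 2.0]
```

```bash
python3 -m creep '{"translation":[[-0.01,0,0.007],[-0.01,0,0.007]],"delta_rot":[[0,0,0],[0,0,0]]}'|sed -n '2p;4p'
python3 -m creep '{"translation":[[0,0,0],[0,0,0],[0,0,0],[0,0,0],[0,0,0],[0,0,0],[0,0,0]],"delta_rot":[[0,0,0],[0,0,0],[0,0,0],[0,0,0],[0,0,0],[0,0,0],[0,0,0]]}' 1|sed -n 2,5p
for i in 1 2;do python3 -m creep '{"translation":[[0,0,-0.3],[0,0,-0.7],[0,0,-1],[0,0,-1]],"delta_rot":[[0,0,0],[0,0,0],[0,0,0],[0,0,0]]}'|sed -n 2,4p;done
python3 -m creep '{"translation":[[0,0,0],[0,0,0],[0,0,0],[0,0,0],[0,0,0],[0.5,0,0],[0.5,0,0],[0.5,0,0]],"delta_rot":[[0,-0.07,0],[0,-0.14,0],[0,-0.21,0],[0,-0.28,0],[0,-0.35,0],[0,-0.42,0],[0,-0.461,0],[0,-0.461,0]]}'
python3 - <<'E'
from h import *
print(manip.sense()["joint_pos"].round(2))
for n in("top","side"):
    im=manip.snapshot(n)[:,:,::-1].copy();cv2.imwrite(f"pics/{n}5.png",im);b,y=masks(im)
    for c,s,m in blobs(b,80):print(n,"blue",c.round(1),s,*rect(n,m,.023))
    for c,s,m in blobs(y,3):
        if 150<c[0]<270 and c[1]>160: print(n,"yel",c.round(1),s)
a=cv2.imread("pics/side5.png")[130:270,165:305];b=cv2.imread("pics/top5.png")[180:270,140:290]
o=np.zeros((400,800,3),np.uint8);o[:,:400]=cv2.resize(a,(400,400));o[:240,400:]=cv2.resize(b,(400,240));cv2.imwrite("pics/z5.png",o)
E
```

```text
position: [0.4133, -0.1038, 0.0145]
contact_force: [-3.2, -1.7, 13.5]
position: [0.4132, -0.1038, 0.0135]
orientation: [-3.142, -0.966, 1.573]
contact_force: [0.9, -0.0, 0.3]
opening: 0.0937
position: [0.414, -0.1718, 0.0601]
orientation: [3.137, -0.963, 1.574]
contact_force: [1.4, 0.2, -0.5]
position: [0.4138, -0.2366, 0.105]
orientation: [3.139, -0.964, 1.574]
contact_force: [0.3, -0.1, -0.4]
clock: 20.3
position: [0.4133, -0.2099, 0.1372]
orientation: [3.141, 0.001, 1.577]
contact_force: [-0.0, -0.2, -0.2]
opening: 0.094
gripper_force: 0.0
[-0.55  0.18  1.84 -0.    1.12 -0.55]
top blue [160.7 201.2] [149 184  26  39 341] ((449.8327941894531, 208.8487548828125), (156.1043701171875, 71.28384399414062), 29.01728057861328) [0.45695759 0.21468663]
side blue [192.4 190.9] [179 178  27  27 454] ((450.1671142578125, 212.11024475097656), (216.63763427734375, 99.03602600097656), 29.329010009765625) [0.45013013 0.2103861 ]
side blue [235.1 224.8] [218 211  36  30 621] ((413.77020263671875, -102.63665771484375), (192.48423767089844, 98.65626525878906), 89.92052459716797) [ 0.41292375 -0.10521545]
side yel [264.3 169.3] [264 169   2   2   3]
side yel [184.3 193.9] [183 192   4   5  18]
side yel [248.  235.3] [247 235   3   2   3]
```

View pics/z5.png

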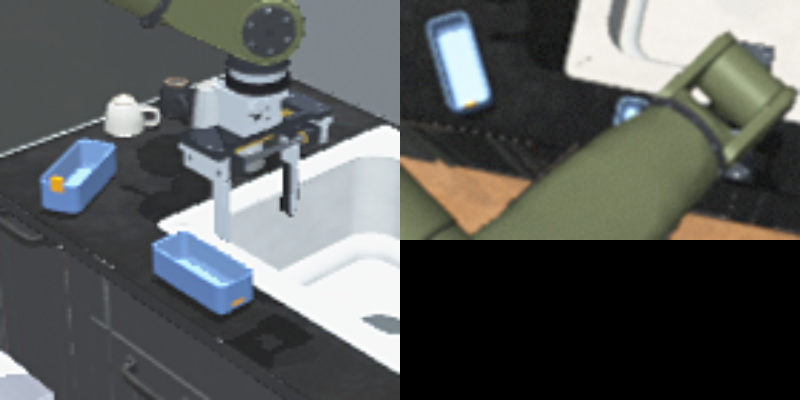

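Side crop: the upper tier is upright with its notch at the −y end, as planned. Next comes a vertical grasp at its centre.

```bash
python3 -m creep '{"translation":[[0.4,0,0],[0.8,0,0],[0.8,0,0]],"delta_rot":[[0,0,0],[0,0,0],[0,0,0]]}'|sed -n 2,3p
python3 -m creep '{"translation":[[0.46,0,0.3],[0.46,0,0.7],[0.46,0,0.7],[0.46,0,0.7]],"delta_rot":[[0,0,0],[0,0,0],[0,0,0],[0,0,0]]}'|sed -n 2,3p
python3 - <<'E'
from h import *
go((.4133,-.109,.009),(np.pi,0,np.pi/2))
E
```

```text
position: [0.4126, -0.1466, 0.136]
orientation: [-3.139, -0.004, 1.574]
position: [0.4131, -0.1126, 0.0813]
orientation: [-3.14, -0.001, 1.571]
T [0.043 0.005 0.904] W [-0.001 -0.001  0.   ]
```

```bash
python3 -m creep '{"translation":[[0.04,0,0.3],[0.04,0,0.6],[0.04,0,0.88],[0.04,0,0.88]],"delta_rot":[[0,0,0],[0,0,0],[0,0,0],[0,0,0]]}'|sed -n 2,4p
python3 -m creep '{"translation":[[0,0,0],[0,0,0],[0,0,0],[0,0,0],[0,0,0],[0,0,0],[0,0,0]],"delta_rot":[[0,0,0],[0,0,0],[0,0,0],[0,0,0],[0,0,0],[0,0,0],[0,0,0]]}' 0.3
for i in 1 2; do python3 -m creep '{"translation":[[0,0,-0.25],[0,0,-0.55],[0,0,-0.85],[0,0,-0.85]],"delta_rot":[[0,0,0],[0,0,0],[0,0,0],[0,0,0]]}'|sed -n 2,4p;done
python3 - <<'E'
from h import *
go((.42,.05,.15),(np.pi,0,np.radians(29.5)))
E
```

```text
position: [0.4126, -0.1092, 0.0101]
orientation: [-3.139, -0.001, 1.571]
contact_force: [-0.3, 0.3, 0.2]
clock: 22.2
position: [0.4135, -0.1087, 0.0115]
orientation: [3.141, 0.0, 1.573]
contact_force: [-2.1, 0.1, 6.8]
opening: 0.0598
gripper_force: 30.0
position: [0.4145, -0.109, 0.0813]
orientation: [3.138, 0.001, 1.573]
contact_force: [0.1, 0.6, -2.8]
position: [0.4142, -0.1089, 0.1484]
orientation: [3.138, 0.001, 1.573]
contact_force: [0.3, -1.2, -1.6]
T [ 1.986  0.077 -0.022] W [ 0.002 -0.     0.505]
```

```bash
cat > bb.py <<'E'
from h import *
from scipy.optimize import least_squares
def bb(n,cx,cy,a,z0=0):
    P=[]
    for hx,hy,z in ((.065,.025,0),(.07,.03,.006),(.07,.03,.046)):
        for sx,sy in((1,1),(1,-1),(-1,-1),(-1,1)):
            for q in (0,22,45,68,90):
                r=.012;u=sx*(hx-r+r*np.cos(np.radians(q)));v=sy*(hy-r+r*np.sin(np.radians(q)))
                P.append(proj(n,(cx+u*np.cos(a)-v*np.sin(a),cy+u*np.sin(a)+v*np.cos(a),z+z0)))
    P=np.array(P);return np.r_[P.min(0),P.max(0)]
E
python3 - <<'E'
from bb import *
print("upper side pred",bb("side",.4133,-.1092,np.pi/2).round(1),"meas 217.5 210.5 253.5 240.5")
import sys
def m(s):return np.array([s[0]-.5,s[1]-.5,s[0]+s[2]-.5,s[1]+s[3]-.5])
T=m((149,184,26,39));S=m((179,178,27,27))
for nm,ns in (("both",("top","side")),("side",("side",)),("top",("top",))):
    r=least_squares(lambda p:np.r_[tuple(bb(n,p[0],p[1],p[2])-(T if n=="top" else S) for n in ns)],[.45,.21,.51])
    print(nm,r.x[:2].round(4),np.degrees(r.x[2]).round(1),r.fun.round(1))
E
```

```text
upper side pred [218.5 210.2 253.5 239.7] meas 217.5 210.5 253.5 240.5
both [0.449  0.2086] 30.6 [ 0.4  0.5 -0.4 -0.3  0.6  0.5 -0.5 -0.7]Traceback (most recent call last):
  File "<stdin>", line 7, in <module>
    return func(*args, **kwargs)
    vector_fun = VectorFunction(
        fun_wrapped,
    ...<6 lines>...
        workers=workers
    )
    self.J, dct = approx_derivative(
                  ~~~~~~~~~~~~~~~~~^
        self.fun_wrapped, self.x, f0=self.f, **finite_diff_options
        ^^^^^^^^^^^^^^^^^^^^^^^^^^^^^^^^^^^^^^^^^^^^^^^^^^^^^^^^^^
    )
    ^
    J, _nfev = _dense_difference(fun_wrapped, x0, f0, h,
               ~~~~~~~~~~~~~~~~~^^^^^^^^^^^^^^^^^^^^^^^^
                             use_one_sided, method,
                             ^^^^^^^^^^^^^^^^^^^^^^
                             mf)
                             ^^^
    df = [f_eval - f0 for f_eval in f_evals]
                                    ^^^^^^^
    f = np.atleast_1d(self.fun(x, *self.args, **self.kwargs))
                      ~~~~~~~~^^^^^^^^^^^^^^^^^^^^^^^^^^^^^^
    return np.atleast_1d(self.fun(x))
                         ~~~~~~~~^^^
    return self.f(x, *self.args, **self.kwargs)
           ~~~~~~^^^^^^^^^^^^^^^^^^^^^^^^^^^^^^
  File "<stdin>", line 7, in <lambda>
  File "<stdin>", line 7, in <genexpr>
  File "bb.py", line 9, in bb
    P.append(proj(n,(cx+u*np.cos(a)-v*np.sin(a),cy+u*np.sin(a)+v*np.cos(a),z+z0)))
             ~~~~^^^^^^^^^^^^^^^^^^^^^^^^^^^^^^^^^^^^^^^^^^^^^^^^^^^^^^^^^^^^^^^^
  File "h.py", line 8, in proj
    c=manip.get_calibration(n);f=192/np.tan(np.radians(c["fov_y"]/2));p=np.array(c["R"])@np.array(X)+c["t"]
ValueError: time passes only in moves, steps and waits
```

```bash
for i in 1 2 3; do python3 -m creep '{"translation":[[0.5,0.05,0],[0.99,0.11,0],[0.99,0.11,0]],"delta_rot":[[0,0,0],[0,0,0],[0,0,0]]}'|sed -n 2,3p;done
python3 -m creep '{"translation":[[0.5,0.05,0],[0.99,0.11,0],[0.99,0.11,0],[0.99,0.11,0],[0.99,0.11,0],[0.99,0.11,0],[0.99,0.11,0],[0.99,0.11,0],[0.99,0.11,0],[0.99,0.11,0]],"delta_rot":[[0,0,0.07],[0,0,0.14],[0,0,0.21],[0,0,0.28],[0,0,0.35],[0,0,0.42],[0,0,0.49],[0,0,0.505],[0,0,0.505],[0,0,0.505]]}'
python3 - <<'E'
from h import *
print(manip.sense()["joint_pos"].round(2))
go((.450,.2085,.0875),(np.pi,0,np.radians(29.6)))
E
```

```text
position: [0.4214, -0.0263, 0.1452]
orientation: [-3.14, -0.001, 1.576]
position: [0.4302, 0.0524, 0.1454]
orientation: [-3.14, -0.0, 1.576]
position: [0.4391, 0.1311, 0.1455]
orientation: [-3.14, -0.0, 1.575]
clock: 24.9
position: [0.4479, 0.2073, 0.1462]
orientation: [-3.142, 0.001, 0.516]
contact_force: [-0.1, -0.1, -1.5]
opening: 0.06
gripper_force: 30.0
[ 0.36  0.24  1.75 -0.    1.16  1.41]
T [ 0.031 -0.     0.734] W [-0.     0.001 -0.   ]
```

```bash
python3 -m creep '{"translation":[[0.03,0,0.25],[0.03,0,0.5],[0.03,0,0.73],[0.03,0,0.73],[0.03,0,0.73]],"delta_rot":[[0,0,0],[0,0,0],[0,0,0],[0,0,0],[0,0,0]]}'|sed -n 2,4p
python3 - <<'E'
from h import *
for n in("top","side"):cv2.imwrite(f"pics/{n}6.png",manip.snapshot(n)[:,:,::-1])
a=cv2.imread("pics/side6.png")[145:225,150:250];b=cv2.imread("pics/top6.png")[170:240,125:205]
o=np.zeros((400,800,3),np.uint8);o[:320,:400]=cv2.resize(a,(400,320));o[:350,400:]=cv2.resize(b,(400,350));cv2.imwrite("pics/z6.png",o)
E
```

```text
position: [0.4501, 0.2092, 0.0888]
orientation: [-3.142, 0.0, 0.515]
contact_force: [-0.0, 0.3, -2.0]
```

View pics/z6.png

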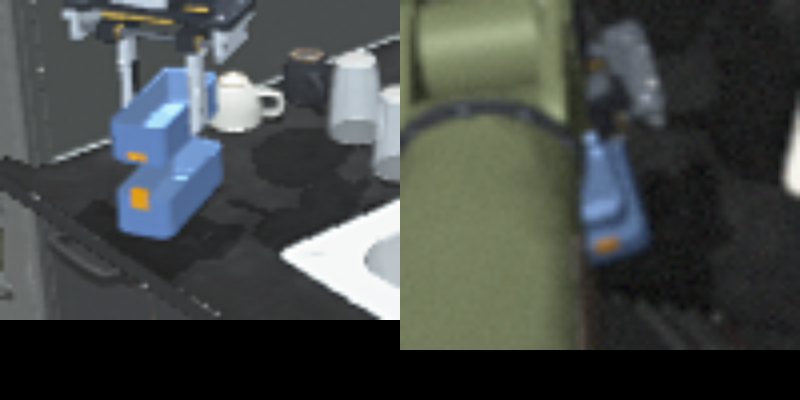

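Hover view: the upper tier is over the lower, notch (px ≈184,184) above tab (≈185,195). I'll compare the image edges with the expected parallax.

Run:
```python
from h import *
c=np.array([.4501,.2092]);a=.515;u=-np.array([np.cos(a),np.sin(a)]);v=np.array([-u[1],u[0]])
def P(n,x,y,z):return proj(n,(*(c+u*x+v*y),z)).round(2)
zb=.0888-.0115
print("tab centre pred",P("side",.07,0,.051),"notch top pred",P("side",.0685,0,zb+.017))
for s in(1,-1):print("corner tangent lower/upper",P("side",.0665,.0265*s,.03),P("side",.0665,.0265*s,zb+.03))
im=cv2.imread("pics/side6.png");b,y=masks(im)
for q,s,m in blobs(y,3):
    if 175<q[0]<195 and q[1]>170:print("yel",q.round(2),s)
# subpixel left edges of blue per row, using blue-minus-red
d=im[:,:,0].astype(float)-im[:,:,2]
for r in range(174,206,1):
    row=d[r,172:212];i=np.nonzero(row>35)[0]
    if len(i):
        i0=i[0];l=172+i0-1+(35-row[i0-1])/(row[i0]-row[i0-1]);print(r,round(l,2),172+i[-1],end=" | ")
print()
for px in ((.0,0),):pass
for dx in((.003,0),(0,.003)):
    print("px per 3mm own x,y",P("side",.07+dx[0],dx[1],.05)-P("side",.07,0,.05))
```

```text
tab centre pred [184.72 192.53] notch top pred [184.12 182.69]
corner tangent lower/upper [191.53 197.78] [190.3  180.53]
corner tangent lower/upper [179.45 195.7 ] [177.97 178.53]
yel [183.5 183.5] [182 183   4   2   6]
yel [184.42 194.11] [183 192   4   5  19]
174 177.28 202 | 175 177.04 197 | 176 176.97 196 | 177 177.0 197 | 178 177.0 198 | 179 177.34 201 | 180 177.34 204 | 181 177.23 205 | 182 177.43 204 | 183 177.48 204 | 184 178.0 204 | 185 179.94 204 | 186 183.89 205 | 187 183.47 205 | 188 182.43 205 | 189 181.44 205 | 190 180.44 204 | 191 179.45 204 | 192 178.79 203 | 193 178.46 202 | 194 178.47 201 | 195 178.55 200 | 196 178.74 199 | 197 178.73 198 | 198 178.71 197 | 199 178.83 196 | 200 178.81 196 | 201 178.8 195 | 202 179.49 194 | 203 182.13 193 | 204 187.62 191 | 
px per 3mm own x,y [-0.33  0.35]
px per 3mm own x,y [0.69 0.12]
```

Run:
```python
from h import *
c=np.array([.4501,.2092]);a=.515;u=-np.array([np.cos(a),np.sin(a)]);v=np.array([-u[1],u[0]])
def P(n,x,y,z):return proj(n,(*(c+u*x+v*y),z)).round(2)
zb=.0888-.0115
print("top: tab top",P("top",.0685,0,.056),"lower rim end",P("top",.07,0,.046),"lower base end",P("top",.07,0,.003),"upper rim end",P("top",.07,0,zb+.046),"upper end low",P("top",.07,0,zb+.006),"foot",P("top",.065,0,zb))
im=cv2.imread("pics/top6.png");im0=cv2.imread("pics/top1.png")
for nm,I in(("hover",im),("before",im0)):
    for col in (165,166,167): print(nm,col,[tuple(int(k) for k in I[r,col]) for r in range(208,226)])
```

```text
top: tab top [164.84 217.58] lower rim end [165.4  218.45] lower base end [167.3  220.56] upper rim end [161.76 214.39] upper end low [163.69 216.53] foot [163.61 215.62]
hover 165 [(154, 119, 93), (168, 127, 102), (197, 150, 122), (207, 160, 128), (191, 146, 118), (145, 111, 86), (110, 82, 63), (120, 86, 66), (152, 113, 87), (147, 124, 122), (87, 120, 155), (51, 100, 142), (69, 82, 95), (86, 67, 58), (58, 41, 32), (22, 22, 16), (22, 20, 20), (22, 22, 19)]
hover 166 [(156, 118, 94), (167, 127, 99), (198, 151, 121), (202, 156, 125), (178, 137, 109), (128, 94, 74), (98, 70, 51), (125, 92, 73), (148, 113, 93), (129, 123, 128), (72, 118, 159), (44, 92, 130), (75, 80, 90), (80, 62, 50), (54, 41, 33), (24, 25, 25), (21, 20, 25), (26, 26, 23)]
hover 167 [(165, 124, 98), (171, 129, 104), (195, 151, 121), (190, 147, 116), (159, 120, 95), (116, 85, 66), (99, 72, 55), (124, 89, 67), (145, 114, 95), (115, 117, 127), (63, 103, 140), (52, 83, 113), (87, 74, 74), (71, 54, 43), (35, 30, 24), (20, 19, 19), (22, 23, 23), (23, 29, 25)]
before 165 [(255, 248, 222), (254, 242, 213), (252, 239, 205), (234, 225, 187), (188, 188, 162), (137, 148, 133), (121, 135, 119), (91, 102, 92), (64, 65, 61), (52, 54, 53), (59, 62, 64), (66, 83, 79), (75, 97, 93), (75, 101, 96), (86, 114, 106), (82, 111, 104), (87, 115, 106), (90, 119, 110)]
before 166 [(236, 224, 188), (192, 191, 165), (154, 160, 142), (133, 149, 131), (107, 132, 121), (83, 109, 103), (71, 89, 85), (59, 62, 62), (50, 50, 47), (56, 61, 59), (67, 83, 81), (75, 101, 94), (80, 108, 100), (82, 110, 102), (81, 111, 102), (85, 113, 105), (88, 119, 108), (87, 118, 111)]
before 167 [(137, 149, 133), (103, 128, 116), (92, 125, 118), (92, 127, 118), (90, 123, 114), (78, 95, 90), (62, 62, 61), (58, 49, 50), (61, 59, 58), (70, 85, 78), (73, 98, 92), (79, 107, 102), (80, 108, 101), (82, 110, 101), (83, 113, 106), (88, 117, 110), (89, 121, 113), (90, 120, 114)]
```

```bash
python3 -m creep '{"translation":[[-0.01,0,0.12],[-0.01,0,0.24],[-0.01,0,0.34],[-0.01,0,0.34]],"delta_rot":[[0,0,0],[0,0,0],[0,0,0],[0,0,0]]}'|sed -n '2p;4p'
for i in 1 2 3;do python3 -m creep '{"translation":[[0,0,0.013],[0,0,0.025],[0,0,0.025]],"delta_rot":[[0,0,0],[0,0,0],[0,0,0]]}'|sed -n '2,4p';done
```

```text
position: [0.4486, 0.2088, 0.06]
contact_force: [0.3, -0.4, -1.1]
position: [0.4493, 0.2091, 0.0595]
orientation: [3.142, -0.0, 0.515]
contact_force: [-0.2, 0.4, -1.7]
position: [0.4493, 0.209, 0.0574]
orientation: [3.142, -0.0, 0.515]
contact_force: [0.7, -0.3, -1.7]
position: [0.4493, 0.209, 0.0554]
orientation: [3.141, -0.0, 0.515]
contact_force: [0.5, -0.4, -1.2]
```

No contact yet, and the foot is already below rim level. Continuing down.

```bash
for i in 1 2;do python3 -m creep '{"translation":[[0,0,0.013],[0,0,0.025],[0,0,0.025]],"delta_rot":[[0,0,0],[0,0,0],[0,0,0]]}'|sed -n '2,4p';done
python3 -m creep '{"translation":[[0,0,0.006],[0,0,0.012],[0,0,0.012]],"delta_rot":[[0,0,0],[0,0,0],[0,0,0]]}'|sed -n '2,4p'
```

```text
position: [0.4492, 0.209, 0.0532]
orientation: [-3.142, 0.0, 0.515]
contact_force: [0.3, -2.0, -1.8]
position: [0.4493, 0.209, 0.0515]
orientation: [3.141, 0.0, 0.515]
contact_force: [-1.6, -2.0, 2.1]
position: [0.4493, 0.209, 0.0515]
orientation: [3.141, -0.0, 0.515]
contact_force: [-8.0, -5.7, 18.1]
```

It bottomed at TCP z = 0.0515, exactly the predicted home height. Releasing and retreating.

```bash
python3 -m creep '{"translation":[[0,0,-0.012],[0,0,-0.012]],"delta_rot":[[0,0,0],[0,0,0]]}'|sed -n '2p;4p'
python3 -m creep '{"translation":[[0,0,0],[0,0,0],[0,0,0],[0,0,0],[0,0,0],[0,0,0],[0,0,0]],"delta_rot":[[0,0,0],[0,0,0],[0,0,0],[0,0,0],[0,0,0],[0,0,0],[0,0,0]]}' 1|sed -n 2,5p
for i in 1 2;do python3 -m creep '{"translation":[[0,0,-0.2],[0,0,-0.6],[0,0,-1],[0,0,-1]],"delta_rot":[[0,0,0],[0,0,0],[0,0,0],[0,0,0]]}'|sed -n '1,2p';done
python3 - <<'E'
from h import *
for n in("top","side"):cv2.imwrite(f"pics/{n}7.png",manip.snapshot(n)[:,:,::-1])
a=cv2.imread("pics/side7.png")[145:225,150:250];b=cv2.imread("pics/top7.png")[120:240,105:225]
o=np.zeros((400,800,3),np.uint8);o[:320,:400]=cv2.resize(a,(400,320));o[:,400:]=cv2.resize(b,(400,400));cv2.imwrite("pics/z7.png",o)
E
```

```text
position: [0.4493, 0.2091, 0.0515]
contact_force: [-1.3, -1.6, 4.6]
position: [0.4493, 0.209, 0.0514]
orientation: [-3.142, 0.0, 0.515]
contact_force: [0.5, 0.5, 0.3]
opening: 0.094
clock: 29.0
position: [0.4509, 0.2097, 0.1352]
clock: 29.4
position: [0.4505, 0.2095, 0.2146]
```

View pics/z7.png

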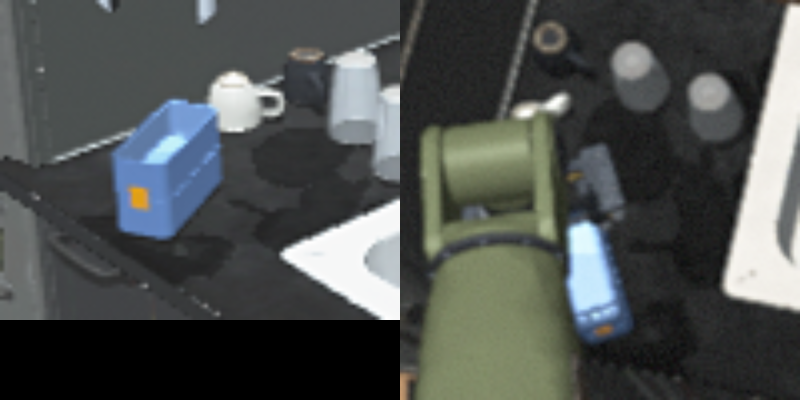

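The stack is closed with flush walls, a straight seam and the tab filling the notch at about (185,194). The mug and glasses are untouched.

```bash
python3 -c "
from bench import manip
print(manip.close_job())"
```

```text
the job is handed in; nothing more can be done
None
```

The upper tier is now right way up on the lower tier, fully home with the notch over the mustard tab; the lid, glasses and mug were not touched, and I handed the job in at about 29.5 s (hand-in gave no verdict).

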